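Close the gauge's accessory tray and hold its column plumb

ROBOT

A 6-joint arm with a two-finger parallel gripper is mounted at the origin on the work surface. World frame = base frame: x ahead of the robot, y to its left, z up, the work surface at z = 0. Lengths are in mm, angles in rad, forces in N, time in s.
With the tool pointing down it reaches from about 350 to 775 mm from the base axis. Payload 7.3 kg.
Tool frame: the origin (TCP) lies at the very end of the fingers, on their centre line; the grasp point (between the pads) lies 19 mm behind it; z points along the fingers, y is the line along which they close (so a half turn about z gives the same grasp; the last joint's range is limited). The gripper opens to 92 mm and grips with 3 to 60 N. Pads are 19 mm wide; open, the fingers measure 130 mm over their backs; the gripper's body (75 mm by 190 mm) begins 47 mm behind the grasp point.
Start: joints at [0.974, 0.342, 1.524, -0, 1.275, -0.146], TCP at [228.725, 472.58, 200.241] pointing down, gripper open.
Joint ranges: [-2.53, 2.53], [-0.77, 2.02], [0.04, 2.7], [-1, 4.14], [0.28, 2.66], [-3.11, 3.11]. Speed limits (rad/s): [2.57, 2.57, 3.14, 3.14, 3.14, 3.14].

INTERFACE

Orientations are given as [roll, pitch, yaw] about the fixed x, y, z axes, in that order (R = Rz(yaw) Ry(pitch) Rx(roll)).
In Python, from plant import bot gives the robot as it stands.
- The arm moves only by the tool jog_arm, never from a script. Its argument "targets" is a list of rows, each an object with "xyz": the shift along the tool's x, y, z as a fraction of full scale, a list of three; "spin": the turn about the tool's z as a fraction of full scale. In form: [{"xyz": [x, y, z], "spin": spin}, ...]. A call has exactly 10 rows; each row shifts and turns the commanded pose from where the row before left it, along the tool's axes as they then stand; what a row does not reach is not made up. Full scale, the value 1, is 80 mm for a shift and 0.1 rad for a turn. A row lasts 1/8 s, in which the tool goes at most 62.5 mm and 10.7 degrees, less where a joint would pass 70% of its speed; a pose out of reach is approached as far as the arm can. A call with a number of a shift or a turn outside -1 to 1 is refused whole. A call with a gripper value outside its range is refused whole. "gripper" is the opening in per cent of the stroke, from 0 (shut) to 100 (fully open), set as the call begins (left out, the last holds). The fingers move at their own pace and stop on an object; the grip force is fixed at half the most. Time passes only in rows, so rows that do not move let the fingers close, or fill a call up. It gives the time, the measured TCP pose, the force, the opening and the grip force at its end, in the units of the state.
- bot.get_obs(): the state, without advancing time (a new reading comes with each control period).
- bot.capture(name): name is "scene" or "top" or "wrist"; returns the picture (480x640x3 uint8, blue, green, red); there is no depth.
- bot.get_calibration(name): a dict with "vfov" (degrees; the focal length in pixels is half the picture's height over the tangent of half this angle, whatever the lens; pixels are square), "cx", "cy" (the principal point, pixels), "eye" and "rotation" of the camera in the world. Camera axes: x right, y down, z forward; pixel columns grow to the right and rows downward; lengths in mm; the calibration is good to about 2 mm. The wrist camera is an equidistant fisheye: a pixel r from the principal point sees the ray r / f radians off the axis. A picture is of the moment at which its call begins: read the wrist's pose just before it. get_calibration takes no time and is no camera call; for the wrist camera it gives the pose at the moment of the call.
- bot.close_job(): hands the job in; it is judged then, once.
The state is a dict: "time": time; "joint_positions": joint angles; "dq": joint speeds; "tau": joint torques, N m; "tool_pos": TCP position; "tcp_rot": TCP orientation; "contact_force": force on the tool from outside, world axes, zero at the start; "moment": the same for the moment, N m; "grip_width": finger opening in mm; "finger_force": force on a finger pad.
Only numpy, scipy, OpenCV 4.12 (cv2) and the standard library are available. Lean on these libraries where they do the work, as an engineer would, in place of code of your own. Each camera call takes 0.05 s, during which the arm holds its last target. There are 200 camera calls.

TASK

The column of the desk blood-pressure gauge has flopped back on its stop and will not stand by itself. First slide the white cover fully home over the open accessory well, leaving the column where it lies; then take the column by its orange bar, raise it gently to its upright balance point and finish while still holding it there, plumb and still. Never let the column drop or tip over towards the cover, and leave the bottle, cup and jar standing where they are.

Things in the scene. Friction and masses are not known exactly. Their poses are not given: they have to be found in the camera images.
- case: grey-green gauge case, fixed to the table, 290 long x 110 wide x 55 mm high (flat top deck at 55 mm). Its origin is on the table; its own x runs along its length towards the hinge end, y across it, z up; it spans x -130 to +160, y -55 to +55 mm. The open accessory well is in the deck at x -105 to -15 mm. On the deck: two aluminium side rails 9 mm high at y +-51 mm, the hinge lugs at x 115 mm (up to 89 mm above the table) and the rubber back stop at x 152 mm (up to 87 mm)
- cover (a joint): slide of the white cover (100 x 90 x 4 mm plate lying on the deck, its top face 60 mm above the table), in m: 0 = parked at the hinge end, well open; 0.100 = fully home over the well, against its end stop. It grows as the cover moves along the case's -x. Light friction, about 1.5 N; it stays where it is left
- cover_grip (a point): middle of the top of the blue grip rib that stands on the middle of the cover: the rib is 12 mm thick along the case's x, 50 mm long across it and 22 mm high above the cover plate (this point is 82 mm above the table). It can be pinched from above along the case's x
- tilt (a joint): lean of the column about its hinge, in rad: 0 = plumb upright, the balance point; positive = leaning back, away from the cover, beyond the hinge end of the case, +0.6 = lying on its back stop (the start); negative = tipped towards the cover (stop at -1.1). The hinge runs nearly free: let go, the column falls to the side it leans to
- hinge (a point): point of the hinge line, midway across the case, at case x 115 mm, 71 mm above the table; the hinge line runs along the case's y
- column: the column: light grey slab 92 wide x 24 thick x 137 mm long (8 to 145 mm from the hinge) with a paper-white scale and red bar on the face towards the cover, black ears and the orange bar at its free end; about 0.45 kg, balanced about its mid-plane. Its origin is on the hinge line; its z runs from the hinge to the bar (straight up when plumb), y along the hinge line, x away from the cover
- bar (a point): middle of the orange grip bar at the column's free end, 190 mm from the hinge line: a round bar 12 mm thick, parallel to the hinge line (the case's y), 76 mm free length between two black ears (12 x 7 mm in section); 39 mm of free space between bar and slab. It can be pinched from above, the fingers closing along the case's x, and it turns between the fingers as the column swings
- sanitiser: white pump bottle, 72 mm across, 166 mm high, its nozzle reaching 44 mm out from the axis, loose on the table, origin under its middle; leave alone
- swab_cup: white cup of swab sticks with a blue rim, 72 mm across, 85 mm high (sticks to 141 mm), loose, origin under its middle; leave alone
- pill_jar: small amber jar with a white cap, 42 mm across, 65 mm high, loose, origin under its middle; leave alone

How it is judged:
By the outcome, as a careful person would: the job done as asked, in the order asked, and still so for the second after the job is handed in, while the arm keeps its last pose, push and grip.
It also fails if it takes over 51 s, if anything falls off the work surface, if the arm or the gripper's body presses on something with over 40 N, if the wrist force passes 120 N, or if a joint passes its speed limit or range.

## Working session

There is one attempt and no reset: what is moved stays moved. The work goes in short steps, Python scripts to look and compute and a tool call to move; the robot and the scene stay as the last step left them, time stands still between calls to the robot, and variables do not carry over. Pictures are saved under pics/ and viewed, at most 10 in all, crops included, and the job is handed in when it is done.

Besides the shell and the picture viewer there is one more tool, called after "Call:" by a JSON object that holds its "name" and its "arguments", one argument or row to a line. jog_arm: Moves the arm, as the interface text tells. Shift numbers are shares of 80 mm and turn numbers shares of 0.1 rad, none past 1 either way. Its arguments: {"type":"object","properties":{"targets":{"type":"array","items":{"type":"object","properties":{"xyz":{"type":"array","items":{"type":"number"}},"spin":{"type":"number"}}}},"gripper":{"type":"number"}},"required":["targets"]}

```bash
mkdir -p pics; python3 - <<'E'
from plant import bot
import cv2
for n in ("scene","top"):
    cv2.imwrite(f"pics/{n}0.png",bot.capture(n)); print(n,bot.get_calibration(n))
o=bot.get_obs(); print(o)
E
```

```text
scene {'vfov': 49.51717263946931, 'cx': 316.38363197949525, 'cy': 236.74386675852216, 'eye': array([ 911.82585452, -616.65300698,  707.62152654]), 'rotation': array([-2.24448589, -0.00278105,  0.50039929])}
top {'vfov': 44.717421953914645, 'cx': 316.13746205354926, 'cy': 240.34580165537764, 'eye': array([ 515.93185536,  -53.75967298, 1323.94390004]), 'rotation': array([-3.0774696 ,  0.0052799 , -1.54698816])}
{'time': 0.1, 'joint_positions': array([ 9.74000994e-01,  3.42635258e-01,  1.52490269e+00,  2.38793775e-05,
        1.27541728e+00, -1.46015093e-01]), 'dq': array([ 0.00060419, -0.00177426, -0.00350458, -0.00040866,  0.00270911,
        0.00102765]), 'tau': array([ 1.86012810e-03, -4.32002878e+01, -2.44696516e+01,  7.20755383e-02,
        5.25381393e-02, -6.16438911e-05]), 'tool_pos': array([228.48140277, 472.23612544, 199.63028671]), 'tcp_rot': array([-3.1402479e+00, -2.2084296e-04,  2.6908053e+00]), 'contact_force': array([ 0.04486319, -0.45243148, -0.30297234]), 'moment': array([-0.01551193,  0.00401128, -0.00361197]), 'finger_force': 0.0, 'grip_width': 91.95929813526872}
```

View pics/scene0.png

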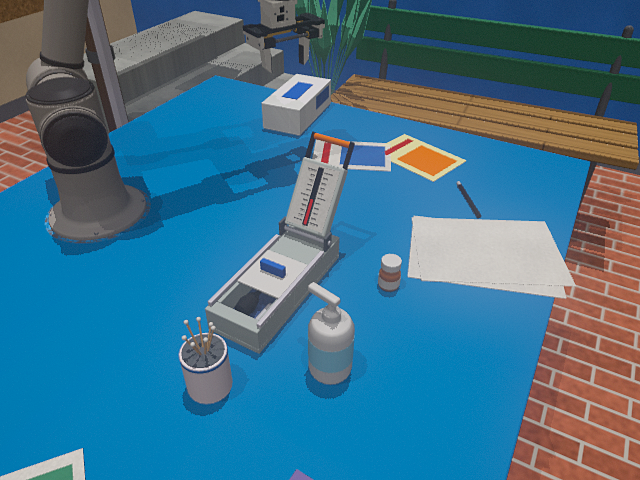

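View pics/top0.png

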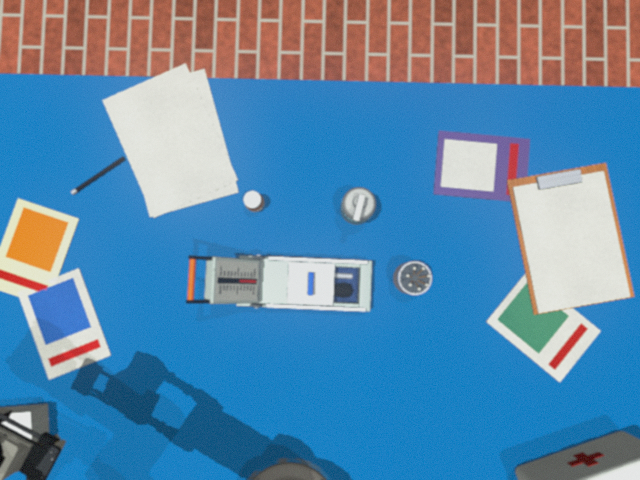

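The pictures show the bar at scene (332,140) / top (192,279) and the rib at scene (273,268) / top (311,284). The jar, bottle and cup stand clear of the case. I'll triangulate next.

```bash
cat > h.py <<'E'
import numpy as np,cv2
from scipy.spatial.transform import Rotation as R
from plant import bot
def ray(n,p,c=None):
    c=c or bot.get_calibration(n); f=240/np.tan(np.radians(c['vfov']/2))
    d=np.array([p[0]-c['cx'],p[1]-c['cy']]) ; 
    if n=="wrist":
        r=np.hypot(*d); v=np.r_[d/max(r,1e-9)*np.sin(r/f),np.cos(r/f)]
    else: v=np.r_[d/f,1]; v/=np.linalg.norm(v)
    return np.array(c['eye']),R.from_euler('xyz',c['rotation']).as_matrix()@v
def tri(rs):
    A=[np.eye(3)-np.outer(d,d) for e,d in rs]
    x=np.linalg.solve(sum(A),sum(a@e for a,(e,d) in zip(A,rs)))
    return x,max(np.linalg.norm(a@(x-e)) for a,(e,d) in zip(A,rs))
def proj(n,P,c=None):
    c=c or bot.get_calibration(n); f=240/np.tan(np.radians(c['vfov']/2))
    v=R.from_euler('xyz',c['rotation']).as_matrix().T@(np.array(P)-c['eye'])
    if n=="wrist":
        t=np.arctan2(np.hypot(v[0],v[1]),v[2]); return v[:2]/np.hypot(v[0],v[1])*t*f+[c['cx'],c['cy']]
    return v[:2]/v[2]*f+[c['cx'],c['cy']]
def blob(im,p,w,kind):
    h=cv2.cvtColor(im,cv2.COLOR_BGR2HSV).astype(int); H,S,V=h[...,0],h[...,1],h[...,2]
    m=(H<18)&(H>6)&(S>150)&(V>100) if kind=='o' else (H>108)&(H<128)&(S>130)&(V>50)
    k=np.zeros_like(m); x,y=p; k[y-w:y+w,x-w:x+w]=1; m&=k
    n,l,s,c=cv2.connectedComponentsWithStats(m.astype(np.uint8)); i=1+np.argmax(s[1:,4])
    q=np.argwhere(l==i)[:,::-1].astype(np.float32); return c[i],cv2.minAreaRect(q),s[i,4]
E
python3 - <<'E'
from h import *
S,T=cv2.imread('pics/scene0.png'),cv2.imread('pics/top0.png')
for k,a,b,w in (('o',(332,140),(192,279),30),('b',(273,268),(311,284),17)):
    A,B=blob(S,a,w,k),blob(T,b,w,k); print(A,B); print(k,tri([ray('scene',A[0]),ray('top',B[0])]))
# yaw: bar ends & case corners in top at z=55
def plane(n,p,z):
    e,d=ray(n,p); return e+d*(z-e[2])/d[2]
for p in [(373,262),(371,311),(266,256),(265,306)]: print(p,plane('top',p,60))
for n,p,z in (('bottle',(359,205),150),('jar',(254,201),65),('cup',(413,278),85)): print(n,plane('top',p,z))
o=bot.get_obs();c=bot.get_calibration('wrist');print(c,R.from_euler('xyz',o['tcp_rot']).as_matrix().round(3))
E
```

```text
(array([331.60810811, 139.19594595]), ((331.3145446777344, 139.09762573242188), (36.09483337402344, 5.071719646453857), 17.241458892822266), np.int32(148)) (array([191.04294479, 279.12883436]), ((191.04270935058594, 279.0024108886719), (4.079060077667236, 40.16305160522461), 3.2704880237579346), np.int32(163))
o (array([507.74544607, 186.0653049 , 230.49108296]), np.float64(0.01571866218526121))
(array([272.12041885, 269.07329843]), ((271.6209411621094, 269.2436828613281), (26.213817596435547, 11.173799514770508), 12.264774322509766), np.int32(191)) (array([310.42253521, 283.07042254]), ((310.0, 283.5), (21.0, 4.0), 90.0), np.int32(71))
b (array([504.05468681, -35.25700599,  68.50557203]), np.float64(0.20459222122855647))
(373, 262) [ 552.8460279  -169.31768453   60.        ]
(371, 311) [ 447.30001541 -166.86770722   60.        ]
(266, 256) [560.36140759  62.70264567  60.        ]
(265, 306) [452.51177686  61.69796211  60.        ]
bottle [ 664.81916052 -130.76095719  150.        ]
jar [679.06261639  91.82421416  65.        ]
cup [ 520.25993536 -252.24687809   85.        ]
{'vfov': 65.70646984690485, 'cx': 321.69410559953843, 'cy': 237.31725356622266, 'eye': array([169.45921215, 500.54843308, 385.07770844]), 'rotation': array([2.89001160e+00, 1.52232866e-03, 1.11925394e+00])} [[-0.9    0.436 -0.001]
 [ 0.436  0.9   -0.001]
 [ 0.    -0.001 -1.   ]]
```

Call:
{"name": "jog_arm", "arguments": {
  "targets": [
    {"xyz": [0, 0, -0.3], "spin": -0.85},
    {"xyz": [0, 0, -0.3], "spin": -0.85},
    {"xyz": [0, 0, -0.3], "spin": -0.85},
    {"xyz": [0, 0, -0.3], "spin": -0.85},
    {"xyz": [0, 0, -0.3], "spin": -0.86},
    {"xyz": [-0.45, -0.54, 0], "spin": 0},
    {"xyz": [-0.45, -0.54, 0], "spin": 0},
    {"xyz": [-0.45, -0.54, 0], "spin": 0},
    {"xyz": [-0.45, -0.54, 0], "spin": 0},
    {"xyz": [-0.45, -0.54, 0], "spin": 0}
  ],
  "gripper": 100
}}

```text
time: 1.35
tool_pos: [404.0, 250.6, 320.0]
tcp_rot: [-3.142, -0.0, 3.117]
contact_force: [0.5, 1.3, 0.5]
grip_width: 92.2
finger_force: 0.0
```

Call:
{"name": "jog_arm", "arguments": {
  "targets": [
    {"xyz": [-0.45, -0.54, 0], "spin": 0},
    {"xyz": [-0.45, -0.54, 0], "spin": 0},
    {"xyz": [-0.45, -0.54, 0], "spin": 0},
    {"xyz": [0, 0, 0], "spin": 0},
    {"xyz": [0, 0, 0], "spin": 0},
    {"xyz": [0, 0, 0], "spin": 0},
    {"xyz": [0, 0, 0], "spin": 0},
    {"xyz": [0, 0, 0], "spin": 0},
    {"xyz": [0, 0, 0], "spin": 0},
    {"xyz": [0, 0, 0], "spin": 0}
  ]
}}

```text
time: 2.6
tool_pos: [508.0, 120.0, 320.3]
tcp_rot: [3.142, 0.0, 3.117]
contact_force: [-0.2, 0.6, 0.3]
grip_width: 92.0
finger_force: 0.0
```

```bash
cat > look.py <<'E'
import sys,pickle
from h import *
n=sys.argv[1]; o=bot.get_obs(); c=bot.get_calibration('wrist'); im=bot.capture('wrist')
cv2.imwrite(f'pics/{n}.png',im); pickle.dump(c,open(f'pics/{n}.pkl','wb'))
print(o['time'],o['tool_pos'],o['tcp_rot'],'bar px',proj('wrist',[507.7,186,230.5],c),'rib px',proj('wrist',[504,-35,80],c))
E
python3 look.py w1
```

```text
2.6 [508.00785277 120.01593836 320.26659071] [3.14154563e+00 1.06222366e-04 3.11693709e+00] bar px [408.17722331 228.61528716] rib px [193.82978661 202.14057759]
```

View pics/w1.png

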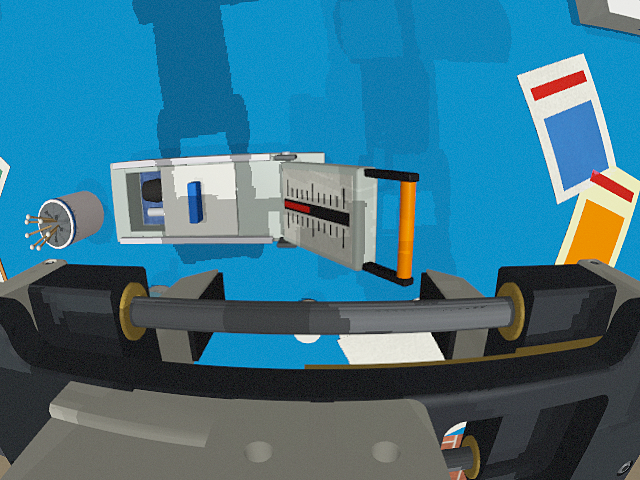

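The wrist view matches the prediction: bar at (407,229), rib at (195,202). Now above the rib.

Call:
{"name": "jog_arm", "arguments": {
  "targets": [
    {"xyz": [0, -0.645, 0], "spin": 0},
    {"xyz": [0, -0.645, 0], "spin": 0},
    {"xyz": [0, -0.645, 0], "spin": 0},
    {"xyz": [0, 0, 0.44], "spin": 0},
    {"xyz": [0, 0, 0.44], "spin": 0},
    {"xyz": [0, 0, 0.44], "spin": 0},
    {"xyz": [0, 0, 0.43], "spin": 0},
    {"xyz": [0, 0, 0], "spin": 0},
    {"xyz": [0, 0, 0], "spin": 0},
    {"xyz": [0, 0, 0], "spin": 0}
  ],
  "gripper": 60
}}

```text
time: 3.9
tool_pos: [505.2, -35.0, 181.8]
tcp_rot: [-3.141, 0.003, 3.117]
contact_force: [-0.2, 0.1, -0.1]
grip_width: 55.1
finger_force: 0.0
```

```bash
python3 look.py w2; python3 - <<'E'
import pickle
from h import *
c=[pickle.load(open(f'pics/w{i}.pkl','rb')) for i in (1,2)]; im=[cv2.imread(f'pics/w{i}.png') for i in (1,2)]
p2=proj('wrist',[504,-35,80],c[1]).astype(int)
b=[blob(im[0],(195,202),25,'b'),blob(im[1],tuple(p2),60,'b')]; print(b)
print(tri([ray('wrist',b[i][0],c[i]) for i in (0,1)]))
o=blob(im[0],(407,229),60,'o'); print(o); 
T=cv2.imread('pics/top0.png'); S=cv2.imread('pics/scene0.png')
rs=[ray('wrist',o[0],c[0]),ray('top',blob(T,(192,279),30,'o')[0]),ray('scene',blob(S,(332,140),30,'o')[0])]
print(tri(rs),tri(rs[:2]))
E
```

```text
3.9 [505.21264784 -35.00203667 181.83770342] [-3.14110166e+00  3.04555165e-03  3.11679594e+00] bar px [685.55186961 281.25809621] rib px [323.00890627 225.59582444]
[(array([200.15789474, 210.73684211]), ((199.34829711914062, 210.6793212890625), (17.024324417114258, 4.733592510223389), 85.2363510131836), np.int32(38)), (array([328. , 219.5]), ((328.0, 219.5), (29.0, 0.0), -90.0), np.int32(30))]
(array([509.83437923, -31.55357366,  65.33462596]), np.float64(7.4659577160859545))
(array([405.29032258, 231.08324662]), ((406.16778564453125, 229.64236450195312), (14.60323429107666, 97.0817642211914), 2.573359727859497), np.int32(961))
(array([508.55376267, 184.55637243, 231.67464908]), np.float64(1.4571195835288104)) (array([507.85900247, 183.28737599, 237.73273958]), np.float64(1.1707269039011494))
```

View pics/w2.png

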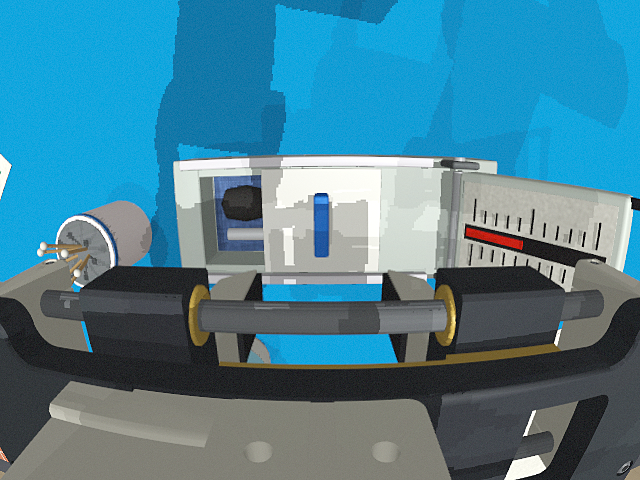

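The rib stands at (321,225), right under the gripper and aligned with it. Descend and pinch.

Call:
{"name": "jog_arm", "arguments": {
  "targets": [
    {"xyz": [0.01, -0.015, 0.4], "spin": 0},
    {"xyz": [0, 0, 0.4], "spin": 0},
    {"xyz": [0, 0, 0.3], "spin": 0},
    {"xyz": [0, 0, 0.2], "spin": 0},
    {"xyz": [0, 0, 0.1], "spin": 0},
    {"xyz": [0, 0, 0.04], "spin": 0},
    {"xyz": [0, 0, 0], "spin": 0},
    {"xyz": [0, 0, 0], "spin": 0},
    {"xyz": [0, 0, 0], "spin": 0},
    {"xyz": [0, 0, 0], "spin": 0}
  ]
}}

```text
time: 5.2
tool_pos: [503.5, -36.0, 65.2]
tcp_rot: [-3.142, 0.0, 3.117]
contact_force: [-0.3, -0.1, 0.3]
grip_width: 55.3
finger_force: 0.0
```

Call:
{"name": "jog_arm", "arguments": {
  "targets": [
    {"xyz": [0, 0, 0], "spin": 0},
    {"xyz": [0, 0, 0], "spin": 0},
    {"xyz": [0, 0, 0], "spin": 0},
    {"xyz": [0, 0, 0], "spin": 0},
    {"xyz": [0, 0, 0], "spin": 0},
    {"xyz": [0, 0, 0], "spin": 0},
    {"xyz": [0, 0, 0], "spin": 0},
    {"xyz": [0, 0, 0], "spin": 0},
    {"xyz": [0, 0, 0], "spin": 0},
    {"xyz": [0, 0, 0], "spin": 0}
  ],
  "gripper": 5
}}

```text
time: 6.45
tool_pos: [503.4, -36.0, 65.0]
tcp_rot: [3.142, 0.0, 3.117]
contact_force: [-0.1, -0.2, 0.4]
grip_width: 4.7
finger_force: 0.0
```

The fingers closed on nothing, so I'll look.

```bash
python3 - <<'E'
from h import *
s=bot.capture('scene'); t=bot.capture('top'); w=bot.capture('wrist'); cv2.imwrite('pics/w3.png',w)
a=cv2.resize(s[180:340,190:370],None,fx=2.2,fy=2.2); b=cv2.resize(t[220:340,170:390],None,fx=1.7,fy=1.7)
c=np.zeros((600,800,3),np.uint8); c[:a.shape[0],:a.shape[1]]=a; c[:b.shape[0],410:410+b.shape[1]]=b
v=w[130:370,150:500]; c[358:598,:350]=v; cv2.imwrite('pics/m1.png',c)
E
```

```text
(no output)
```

View pics/m1.png

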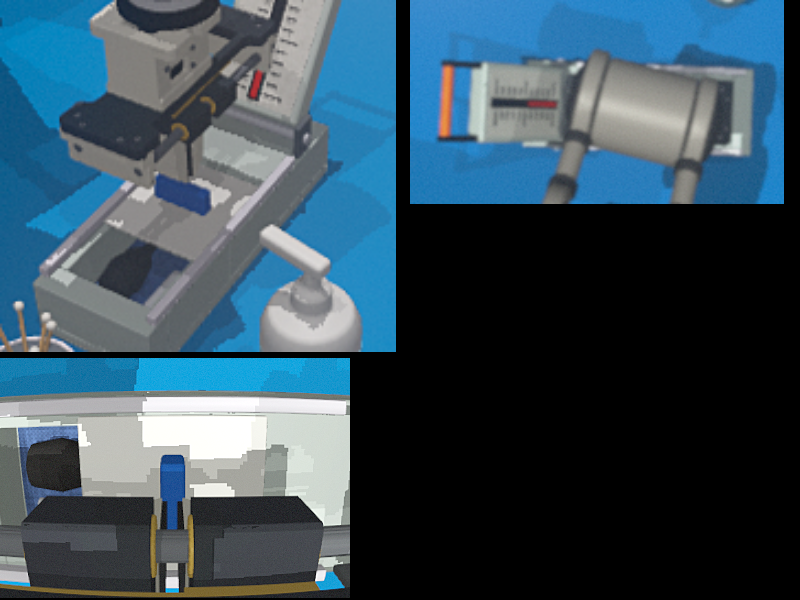

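```bash
python3 - <<'E'
from h import *
o=bot.get_obs(); print(o['grip_width'],o['finger_force'],o['tool_pos'])
s=bot.capture('scene'); w=cv2.imread('pics/w3.png')
c=bot.get_calibration('wrist')
k=5
a=cv2.resize(s[220:300,215:315],None,fx=k,fy=k,interpolation=cv2.INTER_CUBIC)
def dot(P,col):
    p=(proj('scene',P)-[215,220])*k; cv2.circle(a,tuple(int(v) for v in p),3,col,-1)
dot(o['tool_pos'],(0,0,255)); dot(o['tool_pos']+[0,0,19],(0,255,255))
for x in (-25,25):
  for y in (-6,6):
    for z in (60,82): dot([504+x,-36+y,z],(0,255,0))
b=cv2.resize(w[200:400,240:400],None,fx=1.8,fy=1.8)
for P,col in ((o['tool_pos'],(0,0,255)),([479,-36,82],(0,255,0)),([529,-36,82],(0,255,0))):
    p=(proj('wrist',P,c)-[240,200])*1.8; cv2.circle(b,tuple(int(v) for v in p),3,col,-1)
m=np.zeros((400,790,3),np.uint8); m[:400,:500]=a; m[:360,500:788]=b; cv2.imwrite('pics/m2.png',m)
E
```

```text
4.561449239638213 0.0 [503.41753203 -35.97817396  65.03122927]
```

View pics/m2.png

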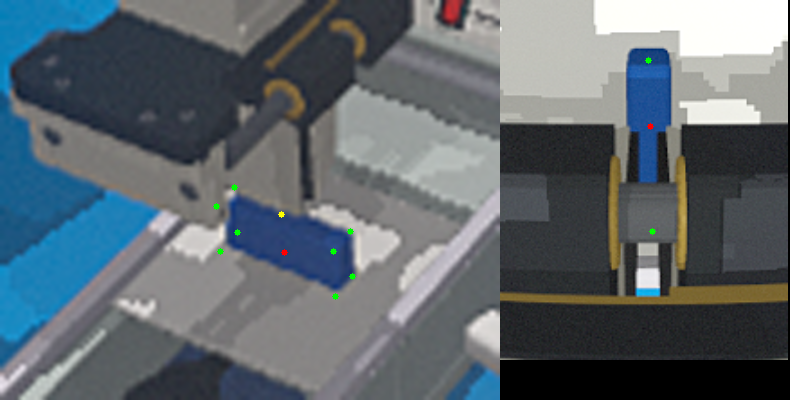

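```bash
python3 - <<'E'
import pickle
from h import *
c2=pickle.load(open('pics/w2.pkl','rb')); c3=bot.get_calibration('wrist')
for c in (c2,c3):
    print('eye',c['eye'])
    for x,z in ((479,60),(479,82),(529,82),(479,40),(479,62),(529,62)):
        print(x,z,[proj('wrist',[x,-36+d,z],c).round(1).tolist() for d in (-6,6)])
a=cv2.imread('pics/w2.png')[180:270,285:360]; b=cv2.imread('pics/w3.png')[215:305,285:360]
cv2.imwrite('pics/m3.png',cv2.resize(np.hstack([a,b]),None,fx=5,fy=5,interpolation=cv2.INTER_NEAREST))
E
```

```text
eye [438.83106997 -34.19541871 367.08231285]
479 60 [[313.8, 191.2], [328.2, 190.8]]
479 82 [[313.2, 194.9], [328.7, 194.5]]
529 82 [[315.1, 256.7], [330.0, 256.3]]
479 40 [[314.3, 188.3], [327.8, 187.9]]
479 62 [[313.7, 191.5], [328.2, 191.2]]
529 62 [[315.5, 249.6], [329.5, 249.3]]
eye [437.58193312 -35.28874867 250.45591829]
479 60 [[310.9, 223.6], [333.8, 223.1]]
479 82 [[309.6, 233.7], [335.3, 233.0]]
529 82 [[313.1, 328.8], [336.6, 328.2]]
479 40 [[311.9, 216.2], [332.7, 215.7]]
479 62 [[310.8, 224.5], [333.9, 223.9]]
529 62 [[313.9, 311.8], [335.3, 311.3]]
```

View pics/m3.png

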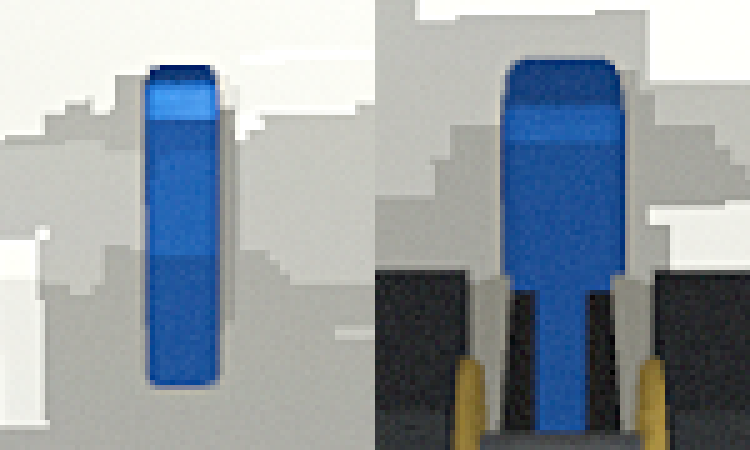

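```bash
python3 - <<'E'
from h import *
s=cv2.imread('pics/scene0.png'); k=5
a=cv2.resize(s[0:90,235:345],None,fx=k,fy=k,interpolation=cv2.INTER_CUBIC)
t=np.array([228.5,472.2,199.6]); u=np.array([.436,.9,0])
for h,col in ((0,(0,0,255)),(19,(0,255,255)),(38,(0,255,0))):
  for q in (-46,-65,46,65):
    p=(proj('scene',t+u*q+[0,0,h])-[235,0])*k; cv2.circle(a,tuple(int(v) for v in p),3,col,-1)
cv2.imwrite('pics/m4.png',a)
E
```

```text
(no output)
```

View pics/m4.png

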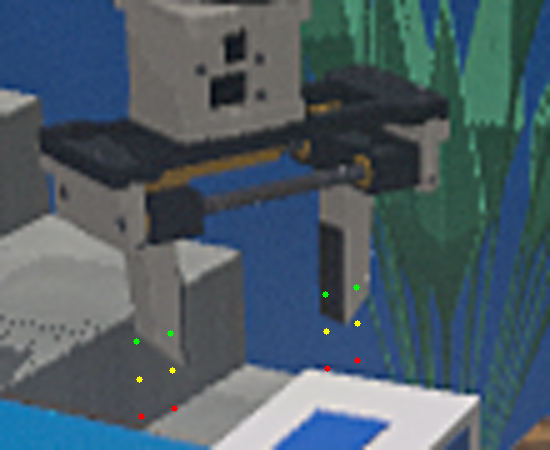

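The first scene picture shows the real fingertips about 21 mm short of the reported TCP, so the fingers closed just above the rib. I'll reopen, go about 21 mm lower and pinch again.

Call:
{"name": "jog_arm", "arguments": {
  "targets": [
    {"xyz": [0, 0, 0], "spin": 0},
    {"xyz": [0, 0, 0], "spin": 0},
    {"xyz": [0, 0, 0], "spin": 0},
    {"xyz": [0, 0, 0], "spin": 0},
    {"xyz": [0, 0, 0], "spin": 0},
    {"xyz": [0, 0, 0.08], "spin": 0},
    {"xyz": [0, 0, 0.08], "spin": 0},
    {"xyz": [0, 0, 0.06], "spin": 0},
    {"xyz": [0, 0, 0.03], "spin": 0},
    {"xyz": [0, 0, 0], "spin": 0}
  ],
  "gripper": 50
}}

```text
time: 7.9
tool_pos: [503.3, -35.9, 44.8]
tcp_rot: [3.141, -0.0, 3.117]
contact_force: [0.7, -0.0, -0.3]
grip_width: 46.0
finger_force: 0.0
```

Call:
{"name": "jog_arm", "arguments": {
  "targets": [
    {"xyz": [0, 0, 0], "spin": 0},
    {"xyz": [0, 0, 0], "spin": 0},
    {"xyz": [0, 0, 0], "spin": 0},
    {"xyz": [0, 0, 0], "spin": 0},
    {"xyz": [0, 0, 0], "spin": 0},
    {"xyz": [0, 0, 0], "spin": 0},
    {"xyz": [0, 0, 0], "spin": 0},
    {"xyz": [0, 0, 0], "spin": 0},
    {"xyz": [0, 0, 0], "spin": 0},
    {"xyz": [0, 0, 0], "spin": 0}
  ],
  "gripper": 5
}}

```text
time: 9.15
tool_pos: [503.5, -36.0, 45.1]
tcp_rot: [3.141, 0.0, 3.117]
contact_force: [-0.3, 0.5, 2.3]
grip_width: 11.9
finger_force: 30.0
```

Call:
{"name": "jog_arm", "arguments": {
  "targets": [
    {"xyz": [0, -0.05, 0], "spin": 0},
    {"xyz": [0, -0.1, 0], "spin": 0},
    {"xyz": [0, -0.12, 0], "spin": 0},
    {"xyz": [0, -0.12, 0], "spin": 0},
    {"xyz": [0, -0.12, 0], "spin": 0},
    {"xyz": [0, -0.1, 0], "spin": 0},
    {"xyz": [0, -0.04, 0], "spin": 0},
    {"xyz": [0, -0.02, 0], "spin": 0},
    {"xyz": [0, -0.01, 0], "spin": 0},
    {"xyz": [0, 0, 0], "spin": 0}
  ]
}}

```text
time: 10.4
tool_pos: [502.4, -90.4, 45.1]
tcp_rot: [-3.141, 0.001, 3.117]
contact_force: [3.9, 0.6, 1.7]
grip_width: 11.7
finger_force: 30.0
```

Call:
{"name": "jog_arm", "arguments": {
  "targets": [
    {"xyz": [0, -0.0125, 0], "spin": 0},
    {"xyz": [0, -0.0125, 0], "spin": 0},
    {"xyz": [0, -0.0125, 0], "spin": 0},
    {"xyz": [0, -0.0125, 0], "spin": 0},
    {"xyz": [0, -0.0125, 0], "spin": 0},
    {"xyz": [0, -0.0125, 0], "spin": 0},
    {"xyz": [0, 0, 0], "spin": 0},
    {"xyz": [0, 0, 0], "spin": 0},
    {"xyz": [0, 0, 0], "spin": 0},
    {"xyz": [0, 0, 0], "spin": 0}
  ]
}}

```text
time: 11.65
tool_pos: [502.3, -96.6, 45.1]
tcp_rot: [-3.141, 0.001, 3.117]
contact_force: [3.9, 1.4, 0.5]
grip_width: 11.7
finger_force: 30.0
```

Call:
{"name": "jog_arm", "arguments": {
  "targets": [
    {"xyz": [0, -0.0125, 0], "spin": 0},
    {"xyz": [0, -0.0125, 0], "spin": 0},
    {"xyz": [0, -0.0125, 0], "spin": 0},
    {"xyz": [0, -0.0125, 0], "spin": 0},
    {"xyz": [0, 0, 0], "spin": 0},
    {"xyz": [0, 0, 0], "spin": 0},
    {"xyz": [0, 0, 0], "spin": 0},
    {"xyz": [0, 0, 0], "spin": 0},
    {"xyz": [0, 0, 0], "spin": 0},
    {"xyz": [0, 0, 0], "spin": 0}
  ]
}}

```text
time: 12.9
tool_pos: [502.2, -96.6, 45.1]
tcp_rot: [3.136, 0.001, 3.116]
contact_force: [8.0, 18.6, 2.9]
grip_width: 11.7
finger_force: 30.0
```

The cover is home: it stopped at y -96.6 with the end-stop force rising. Release and lift.

Call:
{"name": "jog_arm", "arguments": {
  "targets": [
    {"xyz": [0, 0, 0], "spin": 0},
    {"xyz": [0, 0, 0], "spin": 0},
    {"xyz": [0, 0, 0], "spin": 0},
    {"xyz": [0, 0, 0], "spin": 0},
    {"xyz": [0, 0, -0.15], "spin": 0},
    {"xyz": [0, 0, -0.4], "spin": 0},
    {"xyz": [0, 0, -0.6], "spin": 0},
    {"xyz": [0, 0, -0.75], "spin": 0},
    {"xyz": [0, 0, -0.75], "spin": 0},
    {"xyz": [0, 0, -0.75], "spin": 0}
  ],
  "gripper": 50
}}

```text
time: 14.15
tool_pos: [501.2, -100.3, 320.1]
tcp_rot: [-3.141, 0.001, 3.117]
contact_force: [0.3, 0.1, -0.7]
grip_width: 45.9
finger_force: 0.0
```

```bash
python3 look.py w4; python3 - <<'E'
from h import *
s=bot.capture('scene'); t=bot.capture('top')
cv2.imwrite('pics/s2.png',s); cv2.imwrite('pics/t2.png',t)
b=blob(s,(241,291),25,'b'); print(b)
k=proj('scene',[502.5,-97,71]);print(k)
cv2.imwrite('pics/m5.png',np.hstack([cv2.resize(s[120:380,170:400],(531,600)),cv2.resize(cv2.imread('pics/w4.png')[130:300,240:330],(269,508),interpolation=cv2.INTER_CUBIC).copy() if 0 else np.zeros((600,10,3),np.uint8)]))
E
```

```text
14.15 [ 501.15650085 -100.27304746  320.08760707] [-3.14117906e+00  1.14764599e-03  3.11664615e+00] bar px [616.83930725 231.54113928] rib px [378.67556384 201.82963322]
(array([253.6119403 , 288.49253731]), ((252.78448486328125, 287.8362121582031), (28.099580764770508, 11.423661231994629), 23.198589324951172), np.int32(268))
[252.3422396  288.58190104]
```

View pics/m5.png

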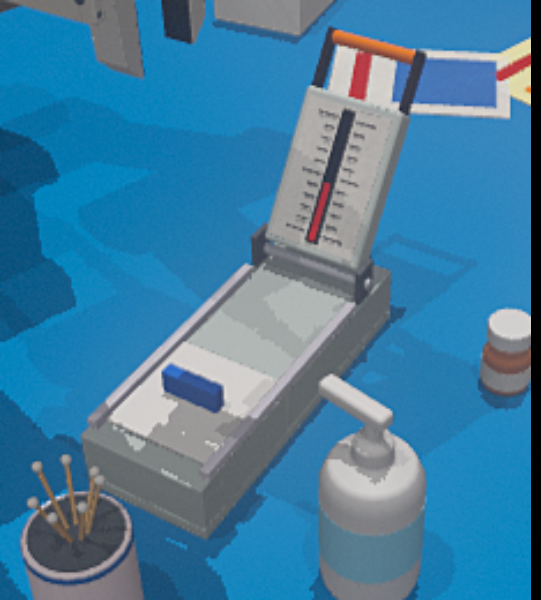

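The cover is over the well, the column still lies on its stop and the bottle, cup and jar are undisturbed. Now above the bar.

Call:
{"name": "jog_arm", "arguments": {
  "targets": [
    {"xyz": [0, 0.6, 0], "spin": 0},
    {"xyz": [0, 0.72, 0], "spin": 0},
    {"xyz": [0, 0.72, 0], "spin": 0},
    {"xyz": [0, 0.72, 0], "spin": 0},
    {"xyz": [0, 0.6, 0], "spin": 0},
    {"xyz": [0, 0.21, 0.25], "spin": 0},
    {"xyz": [0, 0, 0.4], "spin": 0},
    {"xyz": [0, 0, 0.2], "spin": 0},
    {"xyz": [0, 0, 0], "spin": 0},
    {"xyz": [0, 0, 0], "spin": 0}
  ],
  "gripper": 60
}}

```text
time: 15.55
tool_pos: [509.0, 185.0, 249.4]
tcp_rot: [3.141, 0.0, 3.117]
contact_force: [0.4, 0.6, 0.7]
grip_width: 55.0
finger_force: 0.0
```

```bash
python3 look.py w5; python3 - <<'E'
import pickle
from h import *
c=[pickle.load(open(f'pics/w{i}.pkl','rb')) for i in (1,5)]; im=[cv2.imread(f'pics/w{i}.png') for i in (1,5)]
# restrict to bar columns via window; use bar centre-line at rows; visible far part only
p=proj('wrist',[507.7,186,230.5],c[1]); print(p)
b=blob(im[1],tuple(p.astype(int)),70,'o'); print(b)
w=blob(im[0],(407,229),60,'o'); 
# bar is 76 long along x: compare column of centre-line at given visible pixels -> y for z=228..232
for z in (226,229,232):
    for ci,bl,n in ((c[0],w,'w1'),(c[1],b,'w5')):
        e,d=ray('wrist',bl[1][0],ci); P=e+d*(z-e[2])/d[2]; print(n,z,P.round(1))
t=cv2.imread('pics/t2.png')
E
```

```text
15.55 [508.9654203  185.03976522 249.39310243] [3.14147615e+00 2.62236480e-04 3.11658457e+00] bar px [325.05055266 257.47554907] rib px [118.83734155 215.12045839]
[325.05055266 257.47554907]
(array([322.66763566, 247.39680233]), ((322.0, 247.5), (107.0, 20.0), 90.0), np.int32(2064))
w1 226 [509.6 185.5 226. ]
w5 226 [503.  184.4 226. ]
w1 229 [508.8 184.8 229. ]
w5 229 [502.1 184.4 229. ]
w1 232 [508.1 184.1 232. ]
w5 232 [501.2 184.4 232. ]
```

Call:
{"name": "jog_arm", "arguments": {
  "targets": [
    {"xyz": [0, -0.007, 0.15], "spin": 0},
    {"xyz": [0, 0, 0.2], "spin": 0},
    {"xyz": [0, 0, 0.2], "spin": 0},
    {"xyz": [0, 0, 0.12], "spin": 0},
    {"xyz": [0, 0, 0.06], "spin": 0},
    {"xyz": [0, 0, 0], "spin": 0},
    {"xyz": [0, 0, 0], "spin": 0},
    {"xyz": [0, 0, 0], "spin": 0},
    {"xyz": [0, 0, 0], "spin": 0},
    {"xyz": [0, 0, 0], "spin": 0}
  ]
}}

```text
time: 16.85
tool_pos: [508.9, 184.6, 190.8]
tcp_rot: [3.141, 0.0, 3.117]
contact_force: [-0.2, -0.5, 0.3]
grip_width: 55.1
finger_force: 0.0
```

Call:
{"name": "jog_arm", "arguments": {
  "targets": [
    {"xyz": [0, 0, 0], "spin": 0},
    {"xyz": [0, 0, 0], "spin": 0},
    {"xyz": [0, 0, 0], "spin": 0},
    {"xyz": [0, 0, 0], "spin": 0},
    {"xyz": [0, 0, 0], "spin": 0},
    {"xyz": [0, 0, 0], "spin": 0},
    {"xyz": [0, 0, 0], "spin": 0},
    {"xyz": [0, 0, 0], "spin": 0},
    {"xyz": [0, 0, 0], "spin": 0},
    {"xyz": [0, 0, 0], "spin": 0}
  ],
  "gripper": 5
}}

```text
time: 18.1
tool_pos: [508.9, 184.7, 190.8]
tcp_rot: [3.141, 0.0, 3.117]
contact_force: [-0.5, 2.9, 1.1]
grip_width: 10.8
finger_force: 30.0
```

Bar gripped. Now the arc, first half.

Call:
{"name": "jog_arm", "arguments": {
  "targets": [
    {"xyz": [0, -0.059, -0.039], "spin": 0},
    {"xyz": [0, -0.06, -0.038], "spin": 0},
    {"xyz": [0, -0.062, -0.036], "spin": 0},
    {"xyz": [0, -0.063, -0.034], "spin": 0},
    {"xyz": [0, -0.064, -0.032], "spin": 0},
    {"xyz": [0, -0.065, -0.03], "spin": 0},
    {"xyz": [0, -0.065, -0.028], "spin": 0},
    {"xyz": [0, -0.066, -0.026], "spin": 0},
    {"xyz": [0, -0.067, -0.024], "spin": 0},
    {"xyz": [0, -0.068, -0.022], "spin": 0}
  ]
}}

```text
time: 19.35
tool_pos: [507.7, 133.0, 215.4]
tcp_rot: [-3.141, 0.0, 3.117]
contact_force: [1.4, 3.7, 3.6]
grip_width: 11.0
finger_force: 30.0
```

```bash
python3 - <<'E'
from h import *
o=bot.get_obs(); print({k:np.round(o[k],2) for k in ('time','tool_pos','contact_force','moment','grip_width')})
s=bot.capture('scene'); cv2.imwrite('pics/s3.png',s)
E
```

```text
{'time': np.float64(19.35), 'tool_pos': array([507.69, 132.98, 215.43]), 'contact_force': array([1.39, 3.68, 3.65]), 'moment': array([ 0.8 , -0.12,  0.01]), 'grip_width': np.float64(11.04)}
```

Call:
{"name": "jog_arm", "arguments": {
  "targets": [
    {"xyz": [0, -0.068, -0.02], "spin": 0},
    {"xyz": [0, -0.069, -0.018], "spin": 0},
    {"xyz": [0, -0.069, -0.016], "spin": 0},
    {"xyz": [0, -0.07, -0.014], "spin": 0},
    {"xyz": [0, -0.07, -0.012], "spin": 0},
    {"xyz": [0, -0.071, -0.01], "spin": 0},
    {"xyz": [0, -0.071, -0.007], "spin": 0},
    {"xyz": [0, -0.071, -0.005], "spin": 0},
    {"xyz": [0, 0, 0], "spin": 0},
    {"xyz": [0, 0, 0], "spin": 0}
  ]
}}

```text
time: 20.65
tool_pos: [506.3, 88.7, 223.4]
tcp_rot: [-3.142, -0.0, 3.117]
contact_force: [0.1, 0.8, 0.1]
grip_width: 11.0
finger_force: 30.0
```

```bash
python3 - <<'E'
from h import *
o=bot.get_obs(); print({k:np.round(o[k],2) for k in ('time','tool_pos','contact_force','moment','grip_width')})
t=bot.capture('scene'); cv2.imwrite('pics/s4.png',t)
E
```

```text
{'time': np.float64(20.65), 'tool_pos': array([506.33,  88.73, 223.39]), 'contact_force': array([0.09, 0.82, 0.14]), 'moment': array([ 0.54, -0.12, -0.02]), 'grip_width': np.float64(10.96)}
```

Call:
{"name": "jog_arm", "arguments": {
  "targets": [
    {"xyz": [0, -0.05, -0.003], "spin": 0},
    {"xyz": [0, -0.04, -0.001], "spin": 0},
    {"xyz": [0, -0.025, 0], "spin": 0},
    {"xyz": [0, -0.015, 0], "spin": 0},
    {"xyz": [0, -0.005, 0], "spin": 0},
    {"xyz": [0, 0, 0], "spin": 0},
    {"xyz": [0, 0, 0], "spin": 0},
    {"xyz": [0, 0, 0], "spin": 0},
    {"xyz": [0, 0, 0], "spin": 0},
    {"xyz": [0, 0, 0], "spin": 0}
  ]
}}

```text
time: 21.95
tool_pos: [506.1, 78.0, 223.8]
tcp_rot: [3.141, -0.0, 3.117]
contact_force: [-1.3, 1.6, 2.4]
grip_width: 10.8
finger_force: 30.0
```

```bash
python3 - <<'E'
from h import *
o=bot.get_obs(); print({k:np.round(o[k],2) for k in ('time','tool_pos','contact_force','moment','grip_width')})
s=bot.capture('scene'); cv2.imwrite('pics/s5.png',s)
k=3.3; x0,y0=230,110; a=cv2.resize(s[y0:y0+180,x0:x0+160],None,fx=k,fy=k,interpolation=cv2.INTER_CUBIC)
# model: column box at tilt t, hinge at (505.5,78,71), case yaw 1.546
u=np.array([.025,1,0]); v=np.array([-1,.025,0]); H=np.array([506,78,71.])
for t,col in ((0,(0,255,0)),(.05,(0,0,255)),(-.05,(255,0,255))):
    X=u*np.cos(t)-np.array([0,0,np.sin(t)]); Z=u*np.sin(t)+np.array([0,0,np.cos(t)])
    for q in (-46,46):
        P=[tuple(int(w) for w in (proj('scene',H+X*-12+v*q+Z*l)-[x0,y0])*k) for l in (8,145)]
        cv2.line(a,P[0],P[1],col,1)
    P=[tuple(int(w) for w in (proj('scene',H+X*-12+v*q+Z*145)-[x0,y0])*k) for q in (-46,46)]; cv2.line(a,P[0],P[1],col,1)
cv2.imwrite('pics/m6.png',a)
E
```

```text
{'time': np.float64(21.95), 'tool_pos': array([506.1 ,  78.01, 223.8 ]), 'contact_force': array([-1.34,  1.62,  2.42]), 'moment': array([0.47, 0.24, 0.05]), 'grip_width': np.float64(10.77)}
```

View pics/m6.png

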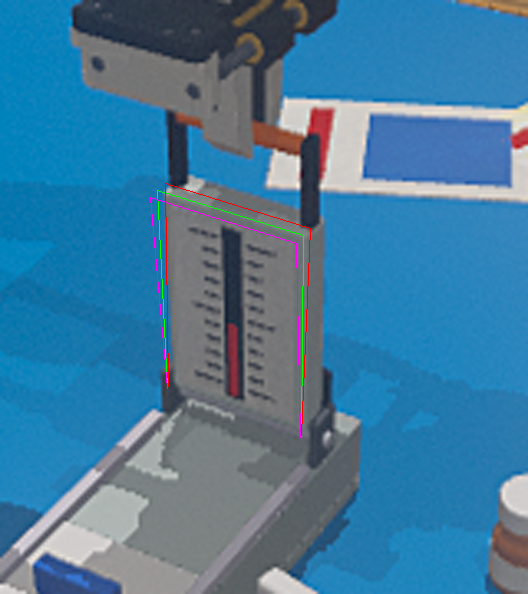

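The picture shows the column held by its bar and close to the plumb outline. The stripe runs from about (231,228) to (234,398) in the crop. I'll check its slope in numbers.

```bash
python3 - <<'E'
from h import *
u=np.array([.025,1,0]); v=np.array([-1,.025,0])
s=cv2.imread('pics/s5.png').astype(float); g=s[...,1]
rows=np.arange(181,229); c=[]
for r in rows:
    w=np.clip(130-g[r,297:306],0,None)   # dark/red stripe vs grey
    c.append((w*np.arange(297,306)).sum()/max(w.sum(),1e-6))
k=np.polyfit(rows,c,1); res=np.array(c)-np.polyval(k,rows); ok=abs(res)<.6; k=np.polyfit(rows[ok],np.array(c)[ok],1); print(k,ok.sum(),res.std())
for H in ([506,78,71.],[508,78,71.]):
  for t in (-.04,-.02,0,.02,.04):
    X=u*np.cos(t)-np.array([0,0,np.sin(t)]); Z=u*np.sin(t)+np.array([0,0,np.cos(t)])
    a,b=[proj('scene',H+X*-12+Z*l) for l in (25,130)]; print(t,a,b,(b-a)[0]/(b-a)[1])
E
```

```text
[1.48911396e-02 2.97405874e+02] 48 0.21269392080440355
-0.04 [300.27116686 228.23522649] [298.08001944 183.15252678] 0.04860284401771609
-0.02 [300.40272539 227.99534876] [298.83481438 182.32612957] 0.0343318987502139
0 [300.53567771 227.75826079] [299.58929901 181.52541292] 0.0204698335561291
0.02 [300.6699661  227.52406262] [300.34308701 180.75065766] 0.006988567257406676
0.04 [300.80553228 227.29285283] [301.09579619 180.00212538] -0.006137860963829267
-0.04 [301.17159393 228.54214141] [299.04464025 183.44581234] 0.04716467442202728
-0.02 [301.3030936  228.30203117] [299.79843107 182.61826554] 0.0329364820888601
0 [301.43597953 228.06470994] [300.5518773  181.81641233] 0.01911642743305304
0.02 [301.57019401 227.83027783] [301.30459327 181.04053404] 0.005676473603986619
0.04 [301.70567882 227.59883356] [302.05619743 180.29089269] -0.00740929760050581
```

Call:
{"name": "jog_arm", "arguments": {
  "targets": [
    {"xyz": [0, -0.004, 0], "spin": 0},
    {"xyz": [0, -0.004, 0], "spin": 0},
    {"xyz": [0, 0, 0], "spin": 0},
    {"xyz": [0, 0, 0], "spin": 0},
    {"xyz": [0, 0, 0], "spin": 0},
    {"xyz": [0, 0, 0], "spin": 0},
    {"xyz": [0, 0, 0], "spin": 0},
    {"xyz": [0, 0, 0], "spin": 0},
    {"xyz": [0, 0, 0], "spin": 0},
    {"xyz": [0, 0, 0], "spin": 0}
  ]
}}

```text
time: 23.25
tool_pos: [506.1, 77.3, 223.8]
tcp_rot: [3.142, -0.0, 3.117]
contact_force: [-3.0, 0.0, 2.1]
grip_width: 11.0
finger_force: 30.0
```

```bash
python3 -c "
from plant import bot
o=bot.get_obs(); print(o['time'],o['tool_pos'],o['contact_force'],o['finger_force']); print(bot.close_job())"
```

```text
23.25 [506.13217344  77.3303206  223.80958142] [-2.96085879  0.02686588  2.08380134] 30.003046989440918
the job is handed in; nothing more can be done
None
```

The job is handed in at 23 s: the cover is fully home against its stop, and the column is held still by its bar, plumb to within about 0.01 rad. The arm touched neither the bottle, cup nor jar.

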